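# Press the orange sanding cap onto the bench sander's tapered mandrel

## Robot

A 6-joint arm with a two-finger parallel gripper is mounted at the origin on the work surface. World frame = base frame: x ahead of the robot, y to its left, z up, the work surface at z = 0. Lengths are in m, angles in rad, forces in N, time in s.
With the tool pointing down it reaches from about 0.275 to 0.975 m from the base axis. Payload 8.4 kg.
Tool frame: the origin (TCP) lies midway between the tips of the shut fingers; the grasp point (between the pads) lies arm.pinch_z behind it (arm.pinch_z is the distance from the TCP to the grasp point, in m); z points along the fingers, y is the line along which they close (so a half turn about z gives the same grasp; the last joint's range is limited). The gripper opens to 92 mm and grips with 3 to 60 N. Pads are 20 mm wide; open, the fingers measure 128 mm over their backs; the gripper's body (75 mm by 189 mm) begins 69 mm behind the grasp point.
Start: joints at [1.25, 0.353, 1.633, -0, 1.155, -0.002], TCP at [0.196, 0.594, 0.215] pointing down, gripper open.
Joint ranges: [-2.63, 2.63], [-0.92, 2.1], [0.06, 2.66], [-1.3, 4.44], [0, 2.69], [-3.02, 3.02]. Speed limits (rad/s): [2.22, 2.22, 2.79, 3.14, 3.14, 3.14].

## Interface

Orientations are given as [roll, pitch, yaw] about the fixed x, y, z axes, in that order (R = Rz(yaw) Ry(pitch) Rx(roll)).
In Python, from rig import arm gives the robot as it stands. The module is installed in compiled form; this text tells all that it offers.
- The arm moves only by the tool arm_command, never from a script. Its argument "steps" is a list of rows, each an object of numbers: "wx", "wy", "wz": the turn, a rotation vector about the tool's x, y, z in degrees; "dx", "dy", "dz": the shift along the tool's x, y, z in m; "grip": the opening, from 0 (shut) to 1 (fully open). A call has 1 to 20 rows; each row shifts and turns the commanded pose from where the row before left it, along the tool's axes as they then stand; what a row does not reach is not made up. A row lasts 1/10 s, in which the tool goes at most 50 mm and 8.59 degrees, less where a joint would pass 70% of its speed; a pose out of reach is approached as far as the arm can. A call is refused whole if a number of a shift passes 0.05 or a number of a turn 8.59, either way. A call with a gripper value outside its range is refused whole. The fingers move at their own pace and stop on an object; "squeeze" is the grip in N (left out, the last holds). Time passes only in rows, so rows that do not move let the fingers close. It gives the time, the measured TCP pose, the force, the opening and the grip force at its end, in the units of the state.
- arm.state(): the state, without advancing time (a new reading comes with each control period).
- arm.camera(name): name is "side" or "top"; returns the picture (480x640x3 uint8, red, green, blue); there is no depth.
- arm.calibration(name): a dict with "vertical_fov" (degrees; the focal length in pixels is half the picture's height over the tangent of half this angle, whatever the lens; pixels are square), "cx", "cy" (the principal point, pixels), "world_to_cam" (4x4, takes a point from world to camera coordinates). Camera axes: x right, y down, z forward; pixel columns grow to the right and rows downward; lengths in m; the calibration is good to about 2 mm. A picture is of the moment at which its call begins. calibration takes no time and is no camera call.
- arm.job_done(): hands the job in; it is judged then, once.
The state is a dict: "clock": time; "joint_positions": joint angles; "qvel": joint speeds; "joint_torque": joint torques, N m; "position": TCP position; "eef_rot": TCP orientation; "wrist_force": force on the tool from outside, world axes, zero at the start; "wrist_torque": the same for the moment, N m; "finger_gap": finger opening in m; "gripper_force": force on a finger pad.
Only numpy, scipy, OpenCV 4.12 (cv2) and the standard library are available. Lean on these libraries where they do the work, as an engineer would, in place of code of your own. Each camera call takes 0.05 s, during which the arm holds its last target. There are 200 camera calls.

## Task

In the shoe workshop, fit the orange sanding cap to the bench sander: pick it up, put it over the bare tapered mandrel and press it straight down until it sits fully home on the dark collar, so that friction holds it when you let go. Leave the green and grey caps where they stand.

Things in the scene. Friction and masses are not known exactly. Their poses are not given: they have to be found in the camera images.
- orange_cap_center (a point): Centre (half-way up) of the orange sanding cap: rigid upright cylinder, 50 mm across, 70 mm high, about 90 g, standing mouth down, flat closed top with a small black disc; z is its axis, up. Its lower rim is 35 mm below this point. Tapered bore 64 mm deep, 40 mm wide at the mouth, 2.4 mm narrower per 10 mm. Grip it anywhere round its side.
- mandrel_base (a point): Foot of the mandrel on its axis, level with the top of the dark collar (64 mm wide) of the fixed grey sander (120 mm wide), 100 mm above the table; z up. Sprung aluminium cone 58 mm high, 43 mm wide at the foot, 20 mm at the nose. A cap laid on stops about 14 mm above the collar; pressing it home takes about 9 to 14 N, then friction keeps it. Home: rim on the collar (hard stop), cap centre 35 mm above.
- green_cap_center (a point): Centre (half-way up) of the green sanding cap, same outside shape and size as the orange one, standing loose on the table; leave it where it stands.
- grey_cap_center (a point): Centre (half-way up) of the grey sanding cap, same outside shape and size as the orange one, standing loose on the table; leave it where it stands.
Things that resemble listed ones, but are neither listed nor needed, are in the scene too. Leave any pink look-alike of the part that bears mandrel_base alone. Of the things that look like the part that bears orange_cap_center, take the one that is farthest to the robot's left at the start.

How it is judged:
At the end, for the whole second after the job is handed in: The orange cap is on the mandrel, mouth down and upright within 10 degrees, on its axis within 10 mm, pressed home so that its lower rim is within 6 mm of the collar, released and at rest (z of orange_cap_center in the frame of mandrel_base between 0.03 and 0.041 m and horizontal distance between orange_cap_center and mandrel_base below 0.01 m and angle between orange_cap_center's own z axis and vertical below 0.17 rad and linear speed of orange_cap below 0.02 m/s); the robot touches nothing.
It fails at once if the green or the grey cap is moved by more than 30 mm (distance of any of green_cap_center, grey_cap_center from where it was at the start of the episode above 0.03 m).
It also fails if it takes over 38 s, if anything falls off the work surface, if the arm or the gripper's body presses on something with over 40 N, if the wrist force passes 120 N, or if a joint passes its speed limit or range.

## Working session

There is one attempt and no reset: what is moved stays moved. The work goes in short steps, Python scripts to look and compute and a tool call to move; the robot and the scene stay as the last step left them, time stands still between calls to the robot, and variables do not carry over. Pictures are saved under pics/ and viewed, at most 10 in all, crops included, and the job is handed in when it is done.

Besides the shell and the picture viewer there is one more tool, called after "Call:" as a command line: name --argument value ..., lists and objects as JSON in quotes. arm_command: Moves the arm, as the interface text tells. Its arguments: {"type":"object","properties":{"steps":{"type":"array"},"squeeze":{"type":"number"}},"required":["steps"]}

```bash
mkdir -p pics; python3 - <<'E'
from rig import arm
import cv2
for n in("top","side"):
    cv2.imwrite(f"pics/{n}0.png",arm.camera(n)[:,:,::-1]); print(n,arm.calibration(n))
print(arm.state(),arm.pinch_z)
E
```

```text
top {'vertical_fov': 55.33943132971312, 'cx': 317.81217332536363, 'cy': 239.58763518853357, 'world_to_cam': array([[-9.96187562e-03, -9.99839562e-01,  1.48866141e-02,
        -7.00416247e-04],
       [-9.94947656e-01,  8.42362428e-03, -1.00041015e-01,
         5.16166150e-01],
       [ 9.98995652e-02, -1.58079980e-02, -9.94871944e-01,
         8.98798398e-01],
       [ 0.00000000e+00,  0.00000000e+00,  0.00000000e+00,
         1.00000000e+00]])}
side {'vertical_fov': 48.929023350417204, 'cx': 322.9172498267431, 'cy': 235.6801645811331, 'world_to_cam': array([[ 0.90058784, -0.43423564,  0.01951771, -0.46419323],
       [-0.21215276, -0.47829999, -0.85218562,  0.1968512 ],
       [ 0.37938469,  0.76332727, -0.52287545,  0.64527973],
       [ 0.        ,  0.        ,  0.        ,  1.        ]])}
{'clock': 0.1, 'joint_positions': array([ 1.24960258e+00,  3.53588253e-01,  1.63403447e+00, -3.80783655e-05,
        1.15518640e+00, -2.39036167e-03]), 'qvel': array([-0.00012799, -0.00119144, -0.00089952,  0.00195104,  0.00047426,
        0.00038172]), 'joint_torque': array([-1.00819561e-03, -5.94906771e+01, -3.34933913e+01,  6.98296982e-02,
        1.82906608e-02, -1.24516777e-05]), 'position': array([0.19576489, 0.59309821, 0.21394373]), 'eef_rot': array([-3.14037610e+00,  3.19101237e-05,  2.82280468e+00]), 'wrist_force': array([-0.68005058, -0.40718841, -0.28808033]), 'wrist_torque': array([-0.03710247, -0.00485036, -0.01025001]), 'gripper_force': 0.0, 'finger_gap': 0.0919908012846672} 0.0187
```

View pics/top0.png

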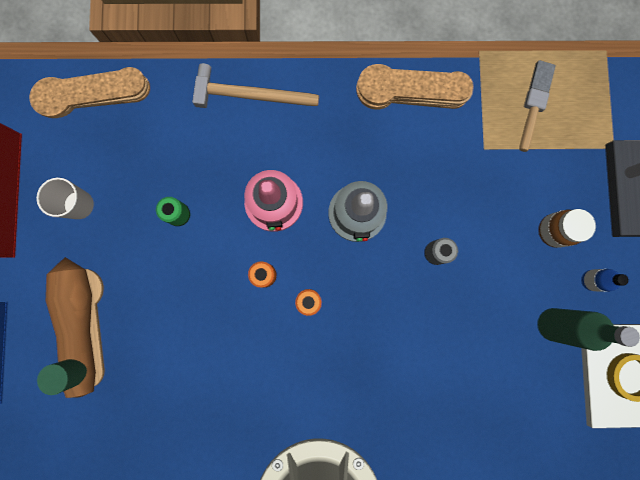

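View pics/side0.png

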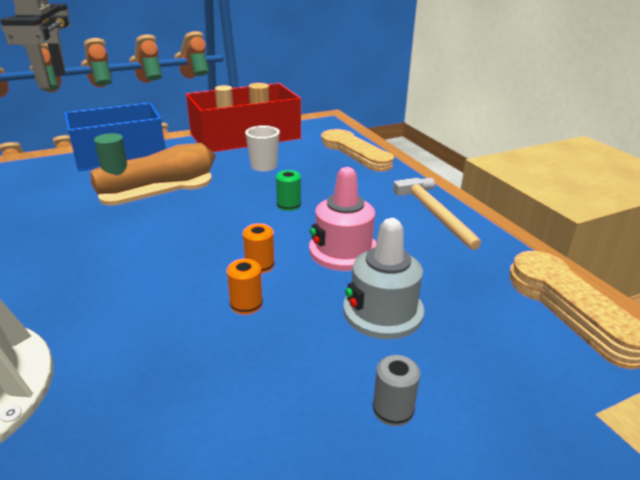

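The top view shows two orange caps, at (262,274) and (308,302). The left one is the target. The grey sander is at (358,210), the pink decoy at (273,200), the green cap at (170,210) and the grey cap at (444,250). In the side view the target cap's top is near (258,230) and the grey mandrel's nose near (391,222).

```bash
cat > h.py <<'E'
import numpy as np,cv2
from rig import arm
def cam(n):
    c=arm.calibration(n); f=240/np.tan(np.radians(c["vertical_fov"])/2)
    return f,c["cx"],c["cy"],c["world_to_cam"]
def proj(n,p):
    f,cx,cy,T=cam(n); q=T[:3,:3]@np.array(p)+T[:3,3]; return np.array([cx+f*q[0]/q[2],cy+f*q[1]/q[2]])
def at_z(n,uv,z):
    f,cx,cy,T=cam(n); R=T[:3,:3]; o=-R.T@T[:3,3]; d=R.T@np.array([(uv[0]-cx)/f,(uv[1]-cy)/f,1]); return o+d*(z-o[2])/d[2]
def dark(n,uv,r=9,img=None):
    im=cv2.imread(f"pics/{n}0.png") if img is None else img
    x,y=map(int,uv); c=im[y-r:y+r+1,x-r:x+r+1].max(2)<60
    k,l,s,ce=cv2.connectedComponentsWithStats(c.astype('uint8')); i=1+s[1:,4].argmax()
    return ce[i]+[x-r,y-r],s[i,4]
E
python3 - <<'E'
from h import *
for nm,t,s in(("orange",(262,274),(258,230)),("orange2",(308,302),(243,267)),("green",(169,209),(288,174)),("grey",(445,250),(398,367))):
    for n,u in(("top",t),("side",s)):
        c,a=dark(n,u); p=at_z(n,c,.07); print(nm,n,c.round(1),a,p.round(4))
t=cv2.imread("pics/top0.png")[170:250,315:400]; s=cv2.imread("pics/side0.png")[205:335,335:435]
t=cv2.resize(t,(425,400),interpolation=0); s=cv2.resize(s,None,fx=3.7,fy=3.7,interpolation=0)[:400+81]
H=max(t.shape[0],s.shape[0]); t=cv2.copyMakeBorder(t,0,H-400,0,0,0)
cv2.imwrite("pics/crop.png",np.hstack([t,s])); print(t.shape,s.shape)
E
```

```text
orange top [260.4 274.1] 97 [0.4465 0.1052 0.07  ]
orange side [257.6 229.6] 31 [0.448  0.1089 0.07  ]
orange2 top [308.1 302.3] 95 [0.3923 0.0149 0.07  ]
orange2 side [243.3 266.4] 57 [0.3934 0.0183 0.07  ]
green top [167.6 208.6] 107 [0.5742 0.2841 0.07  ]
green side [287.8 174. ] 11 [0.5752 0.2875 0.07  ]
grey top [445.7 249.9] 96 [ 0.4897 -0.251   0.07  ]
grey side [398.4 367.8] 178 [ 0.4906 -0.2478  0.07  ]
(481, 425, 3) (481, 370, 3)
```

View pics/crop.png

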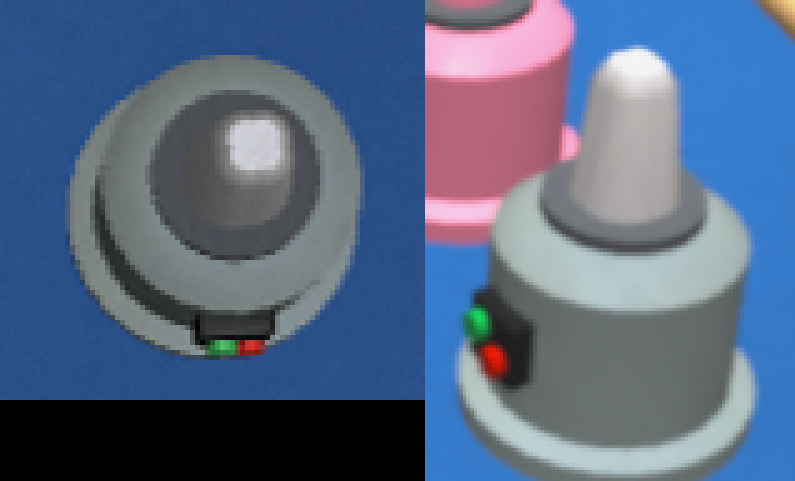

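The crop shows the dark collar centred at about (361.5,204.8) in the top view. In the side view it is centred at about u=388.3, with its lower edge at v≈272.

```bash
python3 - <<'E'
from h import *
p=at_z("top",(361.5,204.8),.1); print("mandrel top",p)
s=at_z("side",(388.3,260),.1); print("side guess",s)
def circ(n,c,r): 
    a=np.linspace(0,2*np.pi,90); q=np.array([proj(n,(c[0]+r*np.cos(t),c[1]+r*np.sin(t),c[2])) for t in a]); return q.min(0).round(1),q.max(0).round(1)
for d in((0,0,0),(.001,.0035,0)):
    print(circ("side",p+d,.032),circ("top",p+d,.032), "nose",proj("side",p+d+[0,0,.058]),proj("top",p+d+[0,0,.058]))
print("obs side collar u",116/3.7-.5+335,282/3.7-.5+335,"bottom",250/3.7-.5+205,"nose top",45/3.7-.5+205)
print("yaw now",arm.state()["eef_rot"][2], "table dists", np.hypot(p[0],p[1]))
E
```

```text
mandrel top [ 0.57353647 -0.08683041  0.1       ]
side guess [ 0.57111314 -0.09125637  0.1       ]
(array([365.4, 245.8]), array([411. , 271.2])) (array([344.4, 188. ]), array([378.5, 221.7])) nose [391.71244486 222.42543448] [365.14387014 198.97301635]
(array([364.8, 244.4]), array([410.2, 269.6])) (array([342.6, 187.5]), array([376.7, 221.2])) nose [390.96415802 221.09420681] [363.1341369  198.42310926]
obs side collar u 365.85135135135135 410.7162162162162 bottom 272.06756756756755 nose top 216.66216216216216
yaw now 2.8228046807482405 table dists 0.5800720631667506
```

Call:
arm_command --steps '[{"wz": 8.37, "grip": 1}, {"wz": 8.37}, {"wz": 8.37}, {"wz": 8.37}, {"wz": 8.37}, {"wz": 8.37}, {"wz": 8.37}, {}]' --squeeze 50

```text
invalid input at $.steps[0]: expected keys wx, wy, wz, dx, dy, dz, grip
```

Call:
arm_command --steps '[{"dx": -0.03, "dy": 0.0075}, {"dx": -0.03, "dy": 0.0075}, {"dx": -0.03, "dy": 0.0075}, {"dx": -0.03, "dy": 0.0075}, {"dx": -0.03, "dy": 0.0075}, {"dx": -0.03, "dy": 0.0075}, {"dx": -0.03, "dy": 0.0075}, {"dx": -0.03, "dy": 0.0075}, {"dx": -0.03, "dy": 0.0075}, {"dx": -0.03, "dy": 0.0075}, {"dx": -0.03, "dy": 0.0075}, {"dx": -0.03, "dy": 0.0075}, {"dx": -0.03, "dy": 0.0075}, {"dx": -0.03, "dy": 0.0075}, {"dx": -0.03, "dy": 0.0075}, {"dx": -0.03, "dy": 0.0075}, {"dx": -0.03, "dy": 0.0075}, {}, {}]'

```text
invalid input at $.steps[0]: expected keys wx, wy, wz, dx, dy, dz, grip
```

Call:
arm_command --steps '[{"wx": 0, "wy": 0, "wz": 8.4, "dx": 0, "dy": 0, "dz": 0, "grip": 1}, {"wx": 0, "wy": 0, "wz": 8.4, "dx": 0, "dy": 0, "dz": 0, "grip": 1}, {"wx": 0, "wy": 0, "wz": 8.4, "dx": 0, "dy": 0, "dz": 0, "grip": 1}, {"wx": 0, "wy": 0, "wz": 8.4, "dx": 0, "dy": 0, "dz": 0, "grip": 1}, {"wx": 0, "wy": 0, "wz": 8.4, "dx": 0, "dy": 0, "dz": 0, "grip": 1}, {"wx": 0, "wy": 0, "wz": 8.4, "dx": 0, "dy": 0, "dz": 0, "grip": 1}, {"wx": 0, "wy": 0, "wz": 8.4, "dx": 0, "dy": 0, "dz": 0, "grip": 1}]' --squeeze 50

```text
clock: 0.8
position: [0.1958, 0.5932, 0.2141]
eef_rot: [-3.141, 0.001, 1.791]
wrist_force: [-1.4, -0.5, 0.0]
finger_gap: 0.0918
gripper_force: 0.0
```

Call:
arm_command --steps '[{"wx": 0, "wy": 0, "wz": 0, "dx": -0.04, "dy": 0.01, "dz": 0, "grip": 1}, {"wx": 0, "wy": 0, "wz": 0, "dx": -0.04, "dy": 0.01, "dz": 0, "grip": 1}, {"wx": 0, "wy": 0, "wz": 0, "dx": -0.04, "dy": 0.01, "dz": 0, "grip": 1}, {"wx": 0, "wy": 0, "wz": 0, "dx": -0.04, "dy": 0.01, "dz": 0, "grip": 1}, {"wx": 0, "wy": 0, "wz": 0, "dx": -0.04, "dy": 0.01, "dz": 0, "grip": 1}, {"wx": 0, "wy": 0, "wz": 0, "dx": -0.04, "dy": 0.01, "dz": 0, "grip": 1}, {"wx": 0, "wy": 0, "wz": 0, "dx": -0.04, "dy": 0.01, "dz": 0, "grip": 1}, {"wx": 0, "wy": 0, "wz": 0, "dx": -0.04, "dy": 0.01, "dz": 0, "grip": 1}, {"wx": 0, "wy": 0, "wz": 0, "dx": -0.04, "dy": 0.01, "dz": 0, "grip": 1}, {"wx": 0, "wy": 0, "wz": 0, "dx": -0.04, "dy": 0.01, "dz": 0, "grip": 1}, {"wx": 0, "wy": 0, "wz": 0, "dx": -0.04, "dy": 0.01, "dz": 0, "grip": 1}, {"wx": 0, "wy": 0, "wz": 0, "dx": -0.04, "dy": 0.01, "dz": 0, "grip": 1}, {"wx": 0, "wy": 0, "wz": 0, "dx": -0.04, "dy": 0.01, "dz": 0, "grip": 1}, {"wx": 0, "wy": 0, "wz": 0, "dx": 0, "dy": 0, "dz": 0, "grip": 1}, {"wx": 0, "wy": 0, "wz": 0, "dx": 0, "dy": 0, "dz": 0, "grip": 1}]'

```text
clock: 2.3
position: [0.4389, 0.1151, 0.2143]
eef_rot: [-3.141, -0.0, 1.794]
wrist_force: [0.2, -0.5, -0.6]
finger_gap: 0.0918
gripper_force: 0.0
```

Call:
arm_command --steps '[{"wx": 0, "wy": 0, "wz": 0, "dx": -0.0102, "dy": 0.0059, "dz": 0, "grip": 1}, {"wx": 0, "wy": 0, "wz": 0, "dx": 0, "dy": 0, "dz": 0.03, "grip": 1}, {"wx": 0, "wy": 0, "wz": 0, "dx": 0, "dy": 0, "dz": 0.03, "grip": 1}, {"wx": 0, "wy": 0, "wz": 0, "dx": 0, "dy": 0, "dz": 0.03, "grip": 1}, {"wx": 0, "wy": 0, "wz": 0, "dx": 0, "dy": 0, "dz": 0.03, "grip": 1}, {"wx": 0, "wy": 0, "wz": 0, "dx": 0, "dy": 0, "dz": 0.028, "grip": 1}, {"wx": 0, "wy": 0, "wz": 0, "dx": 0, "dy": 0, "dz": 0.02, "grip": 1}, {"wx": 0, "wy": 0, "wz": 0, "dx": 0, "dy": 0, "dz": 0.02, "grip": 1}, {"wx": 0, "wy": 0, "wz": 0, "dx": 0, "dy": 0, "dz": 0, "grip": 1}, {"wx": 0, "wy": 0, "wz": 0, "dx": 0, "dy": 0, "dz": 0, "grip": 0}, {"wx": 0, "wy": 0, "wz": 0, "dx": 0, "dy": 0, "dz": 0, "grip": 0}, {"wx": 0, "wy": 0, "wz": 0, "dx": 0, "dy": 0, "dz": 0, "grip": 0}, {"wx": 0, "wy": 0, "wz": 0, "dx": 0, "dy": 0, "dz": 0, "grip": 0}, {"wx": 0, "wy": 0, "wz": 0, "dx": 0, "dy": 0, "dz": 0, "grip": 0}, {"wx": 0, "wy": 0, "wz": 0, "dx": 0, "dy": 0, "dz": 0, "grip": 0}]'

```text
clock: 3.8
position: [0.4474, 0.1072, 0.027]
eef_rot: [3.141, 0.0, 1.797]
wrist_force: [-0.4, 0.2, 4.0]
finger_gap: 0.0501
gripper_force: 50.0
```

Call:
arm_command --steps '[{"wx": 0, "wy": 0, "wz": 0, "dx": 0, "dy": 0, "dz": -0.02, "grip": 0}, {"wx": 0, "wy": 0, "wz": 0, "dx": 0, "dy": 0, "dz": -0.04, "grip": 0}, {"wx": 0, "wy": 0, "wz": 0, "dx": 0, "dy": 0, "dz": -0.04, "grip": 0}, {"wx": 0, "wy": 0, "wz": 0, "dx": 0, "dy": 0, "dz": -0.04, "grip": 0}, {"wx": 0, "wy": 0, "wz": 0, "dx": 0, "dy": 0, "dz": -0.04, "grip": 0}, {"wx": 0, "wy": 0, "wz": 0, "dx": 0, "dy": 0, "dz": -0.015, "grip": 0}, {"wx": 0, "wy": 0, "wz": 0, "dx": -0.027, "dy": 0.01, "dz": 0, "grip": 0}, {"wx": 0, "wy": 0, "wz": 0, "dx": -0.027, "dy": 0.01, "dz": 0, "grip": 0}, {"wx": 0, "wy": 0, "wz": 0, "dx": -0.027, "dy": 0.01, "dz": 0, "grip": 0}, {"wx": 0, "wy": 0, "wz": 0, "dx": -0.027, "dy": 0.01, "dz": 0, "grip": 0}, {"wx": 0, "wy": 0, "wz": 0, "dx": -0.027, "dy": 0.01, "dz": 0, "grip": 0}, {"wx": 0, "wy": 0, "wz": 0, "dx": -0.027, "dy": 0.01, "dz": 0, "grip": 0}, {"wx": 0, "wy": 0, "wz": 0, "dx": -0.027, "dy": 0.01, "dz": 0, "grip": 0}, {"wx": 0, "wy": 0, "wz": 0, "dx": -0.0266, "dy": 0.0107, "dz": 0, "grip": 0}, {"wx": 0, "wy": 0, "wz": 0, "dx": 0, "dy": 0, "dz": 0, "grip": 0}, {"wx": 0, "wy": 0, "wz": 0, "dx": 0, "dy": 0, "dz": 0, "grip": 0}, {"wx": 0, "wy": 0, "wz": 0, "dx": 0, "dy": 0, "dz": 0, "grip": 0}]'

```text
clock: 5.5
position: [0.5731, -0.0842, 0.2213]
eef_rot: [-3.141, -0.001, 1.797]
wrist_force: [-1.3, 0.9, -0.5]
finger_gap: 0.0506
gripper_force: 50.0
```

```bash
python3 - <<'E'
from h import *
t=arm.camera("top")[:,:,::-1]; s=arm.camera("side")[:,:,::-1]
cv2.imwrite("pics/top1.png",t);cv2.imwrite("pics/side1.png",s)
t=cv2.resize(t[150:250,310:410],(400,400),interpolation=0); s=cv2.resize(s[150:300,340:440],(400,600),interpolation=0)
cv2.imwrite("pics/c1.png",np.hstack([cv2.copyMakeBorder(t,0,200,0,0,0),s])); st=arm.state(); print(st["position"],st["eef_rot"],st["wrist_force"])
E
```

```text
[ 0.57333213 -0.0840909   0.22157417] [-3.14124937e+00 -2.98393759e-04  1.79728117e+00] [ 1.11280131 -0.31162385 -1.04328516]
```

View pics/c1.png

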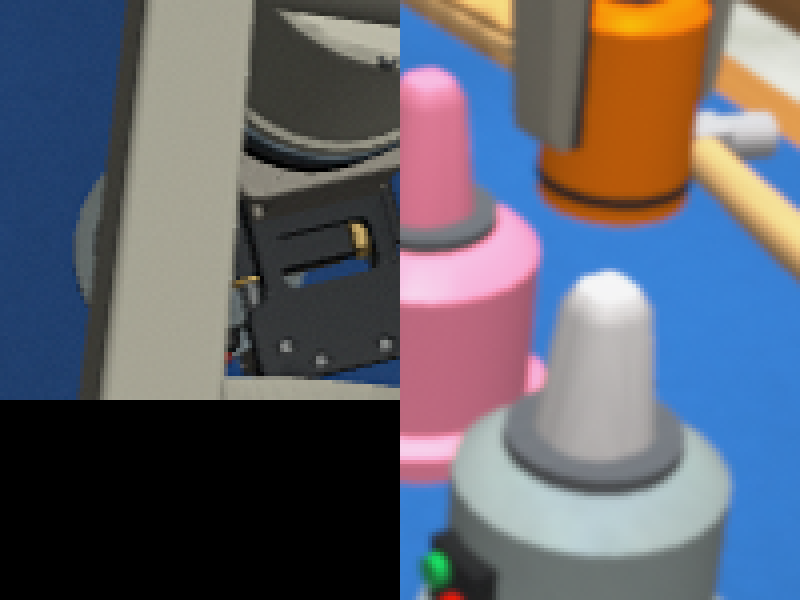

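The side crop shows the cap hanging upright. Its rim spans u≈374 to 412 with its lowest point at v≈205.8, above and slightly right of the grey nose (u≈391.5).

```bash
python3 - <<'E'
from h import *
from scipy.optimize import least_squares
def circ(c,r,z):
    a=np.linspace(0,2*np.pi,180); q=np.array([proj("side",(c[0]+r*np.cos(t),c[1]+r*np.sin(t),z)) for t in a]); return q[:,0].min(),q[:,0].max(),q[:,1].max()
im=cv2.imread("pics/side1.png").astype(int)
o=(im[:,:,2]>im[:,:,0]+70)&(im[:,:,2]>120)
for v in range(192,208,2): u=np.where(o[v,365:420])[0]+365; print(v,u.min() if len(u) else None,u.max() if len(u) else None)
for z in(.1944,):
    r=least_squares(lambda c:np.array(circ(c,.025,z))-[374,412.,205.8],[.573,-.085],diff_step=1e-3); print("cap side",r.x,r.fun)
for th in(0,.002,.004):
    r=least_squares(lambda c:np.array(circ(c,.032,.1-th))-[365.9,410.7,272],[.573,-.085],diff_step=1e-3); print("collar side",th,r.x,r.fun)
print("cap pred",circ((.5724,-.0863),.025,.1944))
E
```

```text
192 376 419
194 378 419
196 381 419
198 376 405
200 377 409
202 380 408
204 385 404
206 None None
cap side [ 0.57466495 -0.08210021] [ 0.03392312 -0.03379886  0.00426562]Traceback (most recent call last):
  File "<stdin>", line 11, in <module>
    return func(*args, **kwargs)
    result = trf(vector_fun.fun, vector_fun.jac, x0, f0, J0, lb, ub, ftol, xtol,
                 gtol, max_nfev, x_scale, loss_function, tr_solver,
                 tr_options.copy(), verbose, callback=callback_wrapped)
    return trf_no_bounds(
        fun, jac, x0, f0, J0, ftol, xtol, gtol, max_nfev, x_scale,
        loss_function, tr_solver, tr_options, verbose, callback=callback)
    J = jac(x)
    self._update_jac()
    ~~~~~~~~~~~~~~~~^^
    self.J = self.jac_wrapped(xp_copy(self.x), f0=self.f)
             ~~~~~~~~~~~~~~~~^^^^^^^^^^^^^^^^^^^^^^^^^^^^
    J, dct = approx_derivative(
             ~~~~~~~~~~~~~~~~~^
        self.fun,
        ^^^^^^^^^
    ...<2 lines>...
        **self.finite_diff_options,
        ^^^^^^^^^^^^^^^^^^^^^^^^^^^
    )
    ^
    J, _nfev = _dense_difference(fun_wrapped, x0, f0, 
[... 297 characters left out ...]
              ^^^^^^^
    f = np.atleast_1d(self.fun(x, *self.args, **self.kwargs))
                      ~~~~~~~~^^^^^^^^^^^^^^^^^^^^^^^^^^^^^^
    return np.atleast_1d(self.fun(x))
                         ~~~~~~~~^^^
    return self.f(x, *self.args, **self.kwargs)
           ~~~~~~^^^^^^^^^^^^^^^^^^^^^^^^^^^^^^
  File "<stdin>", line 11, in <lambda>
  File "<stdin>", line 4, in circ
  File "h.py", line 7, in proj
    f,cx,cy,T=cam(n); q=T[:3,:3]@np.array(p)+T[:3,3]; return np.array([cx+f*q[0]/q[2],cy+f*q[1]/q[2]])
              ~~~^^^
  File "h.py", line 4, in cam
    c=arm.calibration(n); f=240/np.tan(np.radians(c["vertical_fov"])/2)
ValueError: time passes only in moves, steps and waits
```

```bash
sed -i 's/^def cam(n)/from functools import lru_cache\n@lru_cache\ndef cam(n)/' h.py; python3 - <<'E'
from h import *
from scipy.optimize import least_squares
def circ(n,c,r,z):
    a=np.linspace(0,2*np.pi,180); q=np.array([proj(n,(c[0]+r*np.cos(t),c[1]+r*np.sin(t),z)) for t in a]); return [q[:,0].min(),q[:,0].max(),q[:,1].max(),q[:,1].min()]
for th in(0,.002,.004,.006):
    r=least_squares(lambda c:np.array(circ("side",c,.032,.1-th)[:3])-[365.9,410.7,272],[.573,-.085],diff_step=1e-3); print("collar side",th,r.x,r.fun)
# lines of cone silhouettes & collar hue profiles
g=cv2.imread("pics/side0.png").mean(2).astype(int)
print("col 372",g[240:282,372]); print("col 388",g[255:282,388]); print("row 262",g[262,358:420])
t=cv2.imread("pics/top0.png").mean(2).astype(int)
print("top row205",t[205,335:390]); print("top col361",t[180:228,361]); print("top col350",t[180:228,350])
E
```

```text
collar side 0 [ 0.57270724 -0.08847235] [-0.43573352  0.4340798  -0.05346761]
collar side 0.002 [ 0.5743372  -0.08616197] [-0.33046523  0.32921642 -0.04036941]
collar side 0.004 [ 0.5759673  -0.08385136] [-0.22615603  0.22530551 -0.0275044 ]
collar side 0.006 [ 0.57759752 -0.08154053] [-0.12279346  0.12233375 -0.01486772]
col 372 [172 181 185 187 189 190 189 179 148 126 121 120 121 120 120 122 122 120
 119 119 121 120 119 117 111  93  75  79 116 160 185 191 191 191 190 191
 191 190 190 190 189 188]
col 388 [171 171 171 170 170 169 169 168 167 161 140 124 122 121 114  93  76  79
 120 172 192 195 194 195 196 196 195]
row 262 [177 180 183 185 186 187 185 170 131  91  90 106 115 119 119 119 119 119
 120 124 132 140 149 155 160 164 166 167 167 168 168 169 169 170 170 168
 167 164 163 163 160 154 147 137 127 122 121 120 120 119 119 118 128 159
 178 183 181 177 172 167 157 144]
top row205 [ 94 105 109 112 117 119 121 125 128 109  87  81  79  80  78  80  79  75
  76  77  79  82  82  84  93 106 116 124 134 138 140 134 134 137 133 131
 121 115  93  79  79  79  76  77 120 134 131 131 130 127 127 128 100  83
  84]
top col361 [ 82 111 114 117 120 124 128 132  90  79  80  79  84 108 122 174 194 200
 202 180 191 193 168 135 127 116 104  93  93  94  95  93  95  93  96  88
  79  78  78  79  79  64 103 130 131 132 133 131]
top col350 [ 85  81  83 103 109 113 116 118 121 122 127 130 113  88  78  78  79  79
  80  80  81  79  81  81  81  80  78  81  79  80  79  78  79  78  78  77
  72  88 132 133 131 129 130 128 124 124 120 120]
```

Call:
arm_command --steps '[{"wx": 0, "wy": 0, "wz": 0, "dx": -0.0012, "dy": 0.0006, "dz": 0.01, "grip": 0}, {"wx": 0, "wy": 0, "wz": 0, "dx": 0, "dy": 0, "dz": 0.015, "grip": 0}, {"wx": 0, "wy": 0, "wz": 0, "dx": 0, "dy": 0, "dz": 0.015, "grip": 0}, {"wx": 0, "wy": 0, "wz": 0, "dx": 0, "dy": 0, "dz": 0.015, "grip": 0}, {"wx": 0, "wy": 0, "wz": 0, "dx": 0, "dy": 0, "dz": 0.01, "grip": 0}, {"wx": 0, "wy": 0, "wz": 0, "dx": 0, "dy": 0, "dz": 0.01, "grip": 0}, {"wx": 0, "wy": 0, "wz": 0, "dx": 0, "dy": 0, "dz": 0, "grip": 0}, {"wx": 0, "wy": 0, "wz": 0, "dx": 0, "dy": 0, "dz": 0, "grip": 0}]'

```text
clock: 6.4
position: [0.5749, -0.0859, 0.1467]
eef_rot: [-3.142, -0.0, 1.797]
wrist_force: [-0.8, -0.2, 0.1]
finger_gap: 0.0507
gripper_force: 50.0
```

Call:
arm_command --steps '[{"wx": 0, "wy": 0, "wz": 0, "dx": 0, "dy": 0, "dz": 0.004, "grip": 0}, {"wx": 0, "wy": 0, "wz": 0, "dx": 0, "dy": 0, "dz": 0.004, "grip": 0}, {"wx": 0, "wy": 0, "wz": 0, "dx": 0, "dy": 0, "dz": 0.002, "grip": 0}, {"wx": 0, "wy": 0, "wz": 0, "dx": 0, "dy": 0, "dz": 0, "grip": 0}, {"wx": 0, "wy": 0, "wz": 0, "dx": 0, "dy": 0, "dz": 0, "grip": 0}]'

```text
clock: 6.9
position: [0.5749, -0.0858, 0.1365]
eef_rot: [3.141, -0.0, 1.797]
wrist_force: [0.7, 2.3, -2.9]
finger_gap: 0.0505
gripper_force: 50.0
```

Call:
arm_command --steps '[{"wx": 0, "wy": 0, "wz": 0, "dx": 0, "dy": 0, "dz": 0.003, "grip": 0}, {"wx": 0, "wy": 0, "wz": 0, "dx": 0, "dy": 0, "dz": 0.003, "grip": 0}, {"wx": 0, "wy": 0, "wz": 0, "dx": 0, "dy": 0, "dz": 0.002, "grip": 0}, {"wx": 0, "wy": 0, "wz": 0, "dx": 0, "dy": 0, "dz": 0, "grip": 0}, {"wx": 0, "wy": 0, "wz": 0, "dx": 0, "dy": 0, "dz": 0, "grip": 0}]'

```text
clock: 7.4
position: [0.5751, -0.0858, 0.1292]
eef_rot: [3.141, 0.0, 1.797]
wrist_force: [-0.0, 2.4, 6.1]
finger_gap: 0.0504
gripper_force: 50.0
```

Call:
arm_command --steps '[{"wx": 0, "wy": 0, "wz": 0, "dx": 0, "dy": 0, "dz": 0.002, "grip": 0}, {"wx": 0, "wy": 0, "wz": 0, "dx": 0, "dy": 0, "dz": 0.001, "grip": 0}, {"wx": 0, "wy": 0, "wz": 0, "dx": 0, "dy": 0, "dz": 0, "grip": 0}, {"wx": 0, "wy": 0, "wz": 0, "dx": 0, "dy": 0, "dz": 0, "grip": 0}]'

```text
clock: 7.8
position: [0.5752, -0.0858, 0.127]
eef_rot: [3.14, 0.0, 1.797]
wrist_force: [-4.0, 2.9, 14.5]
finger_gap: 0.0508
gripper_force: 50.0
```

Call:
arm_command --steps '[{"wx": 0, "wy": 0, "wz": 0, "dx": 0, "dy": 0, "dz": 0.001, "grip": 0}, {"wx": 0, "wy": 0, "wz": 0, "dx": 0, "dy": 0, "dz": 0.001, "grip": 0}, {"wx": 0, "wy": 0, "wz": 0, "dx": 0, "dy": 0, "dz": 0, "grip": 0}, {"wx": 0, "wy": 0, "wz": 0, "dx": 0, "dy": 0, "dz": 0, "grip": 0}]'

```text
clock: 8.2
position: [0.5753, -0.0859, 0.1269]
eef_rot: [3.14, 0.0, 1.797]
wrist_force: [-10.7, 4.1, 31.5]
finger_gap: 0.0507
gripper_force: 50.0
```

It has reached the hard stop at the home height (force up to 31 N with no further travel). Next I ease off, release and retreat.

Call:
arm_command --steps '[{"wx": 0, "wy": 0, "wz": 0, "dx": 0, "dy": 0, "dz": -0.002, "grip": 0}, {"wx": 0, "wy": 0, "wz": 0, "dx": 0, "dy": 0, "dz": 0, "grip": 0}, {"wx": 0, "wy": 0, "wz": 0, "dx": 0, "dy": 0, "dz": 0, "grip": 1}, {"wx": 0, "wy": 0, "wz": 0, "dx": 0, "dy": 0, "dz": 0, "grip": 1}, {"wx": 0, "wy": 0, "wz": 0, "dx": 0, "dy": 0, "dz": 0, "grip": 1}, {"wx": 0, "wy": 0, "wz": 0, "dx": 0, "dy": 0, "dz": 0, "grip": 1}, {"wx": 0, "wy": 0, "wz": 0, "dx": 0, "dy": 0, "dz": 0, "grip": 1}, {"wx": 0, "wy": 0, "wz": 0, "dx": 0, "dy": 0, "dz": -0.02, "grip": 1}, {"wx": 0, "wy": 0, "wz": 0, "dx": 0, "dy": 0, "dz": -0.03, "grip": 1}, {"wx": 0, "wy": 0, "wz": 0, "dx": 0, "dy": 0, "dz": -0.03, "grip": 1}, {"wx": 0, "wy": 0, "wz": 0, "dx": 0, "dy": 0, "dz": -0.03, "grip": 1}, {"wx": 0, "wy": 0, "wz": 0, "dx": 0, "dy": 0, "dz": 0, "grip": 1}, {"wx": 0, "wy": 0, "wz": 0, "dx": 0, "dy": 0, "dz": 0, "grip": 1}]'

```text
clock: 9.5
position: [0.575, -0.086, 0.2359]
eef_rot: [3.141, 0.0, 1.797]
wrist_force: [-0.6, -0.7, -0.1]
finger_gap: 0.0917
gripper_force: 0.0
```

```bash
python3 - <<'E'
from h import *
s=arm.camera("side")[:,:,::-1]
cv2.imwrite("pics/c2.png",cv2.resize(s[150:340,300:460],None,fx=3,fy=3,interpolation=0)); st=arm.state(); print(st["position"],st["wrist_force"],st["finger_gap"])
print([proj("side",(.5753,-.084,z)).round(1) for z in(.1,.17)])
E
```

```text
[ 0.57436513 -0.0858809   0.23491064] [0.71373133 0.45714145 0.33969717] 0.09172917829552366
[array([388.1, 256.7]), array([392.5, 213.5])]
```

View pics/c2.png

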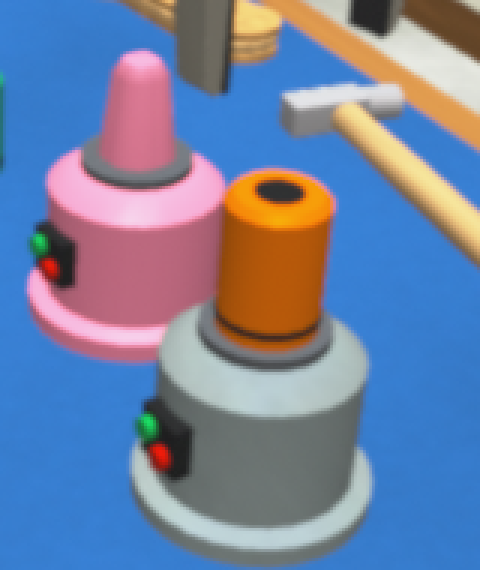

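The orange cap stands upright with its rim on the collar. Its top disc is at crop (280,191), which is pixel (393,213), as predicted for home. The gripper is clear of it.

```bash
python3 -c "
from rig import arm
print(arm.job_done())"
```

```text
the job is handed in; nothing more can be done
None
```

The orange cap is pressed home on the grey sander's mandrel and released, the green and grey caps were not touched, and the job was handed in at about 9.6 s; the judge's verdict was not shown.

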